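# Load a dowel in a drilling jig and clamp it

### The arm

A 6-joint arm with a two-finger parallel gripper is mounted at the origin on a cart in front of the work surface, level with it; the furniture and walls round the work are solid. World frame = base frame: x ahead of the robot, y to its left, z up, the work surface at z = 0. Lengths are in mm, angles in rad, forces in N, time in s.
With the tool pointing down it reaches from about 350 to 925 mm from the base axis. Payload 6.4 kg.
Tool frame: the origin (TCP) lies midway between the tips of the shut fingers; the grasp point (between the pads) lies 19 mm behind it; z points along the fingers, y is the line along which they close (so a half turn about z gives the same grasp; the last joint's range is limited). The gripper opens to 85 mm and grips with 20 to 120 N. Pads are 22 mm wide; open, the fingers measure 114 mm over their backs; the gripper's body (76 mm by 85 mm) begins 54 mm behind the grasp point. The pads swing forward as they close: fully open they stand 13 mm farther back than shut.
Start: joints at [1.072, 0.245, 1.558, -0, 1.339, -0.174], TCP at [207.425, 616.027, 231.29] pointing down, gripper open.
Joint ranges: [-3.13, 3.13], [-1.02, 2.26], [0.13, 2.54], [-0.95, 4.09], [0.21, 2.88], [-2.74, 2.74]. Speed limits (rad/s): [2.57, 2.57, 3.14, 3.14, 3.14, 3.14].

### API

Orientations are given as a unit quaternion [x, y, z, w].
In Python, from bench import robot gives the robot as it stands. Calls block until the motion is done:
- robot.move_ptp(position, orientation): joint-space move of the TCP to a pose.
- robot.servo_line(position, rot=None, feed=150, until_force=None): straight line of the TCP; rot=None keeps the orientation; feed is the mean speed in mm/s. With until_force (N) it stops when the force on the tool has changed by that much, and returns True; else False.
- robot.move_j(angles): joint-space move.
- robot.gripper_to(opening): finger opening in mm; the grip force is fixed at half the most; returns when the fingers have stopped.
- robot.pause(seconds).
- robot.solve_ik(position, orientation): joint angles nearest the present ones, or None.
- robot.snapshot(name): name is "scene" or "top" or "wrist"; returns the picture (420x560x3 uint8, red, green, blue); there is no depth.
- robot.camera_model(name): a dict with "fx", "fy", "cx", "cy" (pixels), "cam_to_world" (4x4, takes a point from camera to world coordinates). Camera axes: x right, y down, z forward; pixel columns grow to the right and rows downward; lengths in mm; the calibration is good to about 2 mm. A picture is of the moment at which its call begins: read the wrist's pose just before it. camera_model takes no time and is no camera call; for the wrist camera it gives the pose at the moment of the call.
A pose or a line that the arm cannot do raises robot.MotionError and nothing moves.
- robot.sign_off(): hands the job in; it is judged then, once.
Readings, each from a call of its own:
- robot.read_time_s(): time.
- robot.read_joints(): joint angles.
- robot.read_qd(): joint speeds.
- robot.read_effort(): joint torques, N m.
- robot.read_tool_pos(): TCP position.
- robot.read_tcp_rot(): TCP orientation.
- robot.read_ft_force(): force on the tool from outside, world axes, zero at the start.
- robot.read_wrist_torque(): the same for the moment, N m.
- robot.read_grip_width(): finger opening in mm.
- robot.read_grip_force(): force on a finger pad.
Only numpy, scipy, OpenCV 4.12 (cv2) and the standard library are available. Lean on these libraries where they do the work, as an engineer would, in place of code of your own. Each camera call takes 0.05 s, during which the arm holds its last target. There are 200 camera calls.

### The job

Take the short thick dowel from its notched rest, lay it in the V-groove of the drilling jig and slide it under the drill-bush bridge until its end sits fully home against the end stop: gently, without ramming it. Then swing the toggle clamp's handle down past its dead centre so that it locks and the spindle holds the dowel; leave it so.

Things in the scene. Friction and masses are not known exactly. Their poses are not given: they have to be found in the camera images.
- jig: Wooden drilling jig, fixed; origin on the table under the end stop's face, mid-groove; +x level along the groove to the stop (away from the robot), y left, z up. In its frame, mm: base x -225..25, y +-36, 14 thick. Dark V-groove (90 deg) x -220..0, bottom z 20, mouth 26 wide at z 33, level shoulders out to y +-22; the dowel's axis in it is at y 0, z 40. Toggle clamp on the right (-y) side at x -34.
- groove_entry (a point): Middle of the open stretch of the groove (jig x -220 to -108 mm), at the height of the laid dowel's axis, 164 mm short of the stop. Here the dowel is laid in, wholly behind the bridge, and then slid toward the stop. Axes as the jig's.
- bridge_edge (a point): Middle of the robot-side lower edge of the steel drill-bush plate over the groove: jig x -108..-66, y +-36, z 86..94 mm (brass bush up to 99), on posts only at x -78..-66, y +-(27..36). With the dowel home its rear end (jig x -90) is 18 mm in under this edge, 46 mm below: fingers straight down cannot follow it, fingers tilted forward 25 to 45 degrees can. Axes as the jig's.
- end_stop: Steel button, 18 mm across, at the far end of the groove; origin at the middle of its face, which the dowel's end must touch (jig x = 0, z = 40 mm); rigid.
- dowel: Loose plain maple dowel, 28 mm diameter, 90 mm long, about 70 g, ends square; origin at its centre, x along its axis (either way round). At first it lies level in the rest, axis 40 mm above the table.
- rest: Wooden rest, fixed, 86 x 50 mm base 12 mm thick, with two V-notched uprights (12 mm thick, up to 33 mm high and 44 mm wide) whose centres are 34 mm either side of the middle; 56 mm of free dowel between them for the fingers. Origin on the table under its middle; x along the dowel.
- toggle_handle (a joint): Angle (rad) of the clamp's handle: 0 = open (handle 65 degrees above level, rising to the right of the jig), grows as the handle is pushed down and away from the groove; dead centre at 1.0, locked against its limit at 1.1 (handle about level, pointing to jig -y). 4 to 5 N at the grip suffice; with the dowel under the spindle it springs back if let go before dead centre; beyond it snaps to the limit and stays.
- handle_hinge (a point): Hinge of the handle, at jig (-34, -74, 84) mm; its axis is the jig's x axis. Site axes as the jig's.
- handle_grip (a point): On the middle line of the handle's round black grip (18 mm thick, from 26 to 92 mm from the hinge), 70 mm from the hinge. Its -y axis points outward along the handle, +z is its upper side (facing the groove when open).
- clamp_spindle: Spring-loaded clamp spindle with rubber foot (18 mm across) on the clamp arm; origin at the middle of the foot's underside. The arm is coupled to the handle; it stands raised while the handle is open and presses on the dowel (about 15 to 20 N) 34 mm from the stop when locked.

How it is judged:
By the outcome, as a careful person would: the job done as asked, in the order asked, and still so for the second after the job is handed in, with the robot touching nothing.
It also fails if it takes over 61 s, if anything falls off the work surface, if the arm or the gripper's body presses on something with over 40 N, if the wrist force passes 120 N, or if a joint passes its speed limit or range.

## Working session

There is one attempt and no reset: what is moved stays moved. The work goes in short steps, each a Python script; the robot and the scene stay as the last script left them, time stands still between calls to the robot, and variables do not carry over. Pictures are saved under pics/ and viewed, at most 10 in all, crops included, and the job is handed in when it is done.

```bash
ls; mkdir -p pics
python3 - <<'E'
from bench import robot
import cv2,numpy as np
for n in("scene","top"):
    im=robot.snapshot(n); cv2.imwrite(f"pics/{n}0.png",im[:,:,::-1]); np.save(f"{n}0.npy",im)
    m=robot.camera_model(n); print(n,m["fx"],m["cx"],m["cy"],np.round(m["cam_to_world"],3).tolist())
a=cv2.imread("pics/scene0.png")
print(robot.read_time_s(),robot.read_tcp_rot())
E
```

```text
pics
scene 440.04388903598675 280.3196446393396 216.11411841583725 [[0.633, -0.558, 0.537, 108.522], [-0.774, -0.463, 0.432, -217.551], [0.008, -0.689, -0.725, 702.774], [0.0, 0.0, 0.0, 1.0]]
top 466.5703069532234 282.1267469352137 213.4573875404804 [[0.027, -0.984, 0.179, 385.172], [-1.0, -0.024, 0.02, 135.911], [-0.015, -0.179, -0.984, 962.482], [0.0, 0.0, 0.0, 1.0]]
0.1 [ 1.61675001e-01  9.86843676e-01 -8.19401346e-04 -2.84205725e-04]
```

View pics/scene0.png

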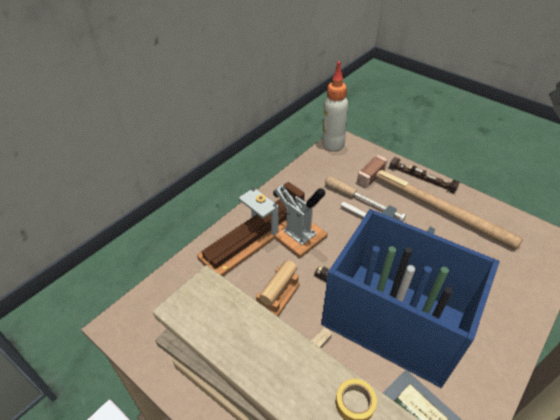

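View pics/top0.png

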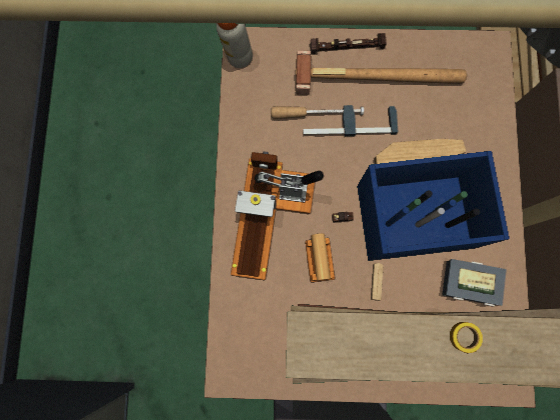

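The scene view shows the jig at about (250,225), the rest with the dowel at (278,288), a plank stack in front of it and a bin to the right. In the top view the jig spans (235..283, 155..278), with the handle grip at (312,178) and the dowel at (320,257). I'll look closer at the top view.

Run:
```python
import cv2
a=cv2.imread("pics/top0.png")[142:290,222:352]
cv2.imwrite("pics/c1.png",cv2.resize(a,None,fx=4,fy=4,interpolation=cv2.INTER_CUBIC))
```

```text
(no output)
```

View pics/c1.png

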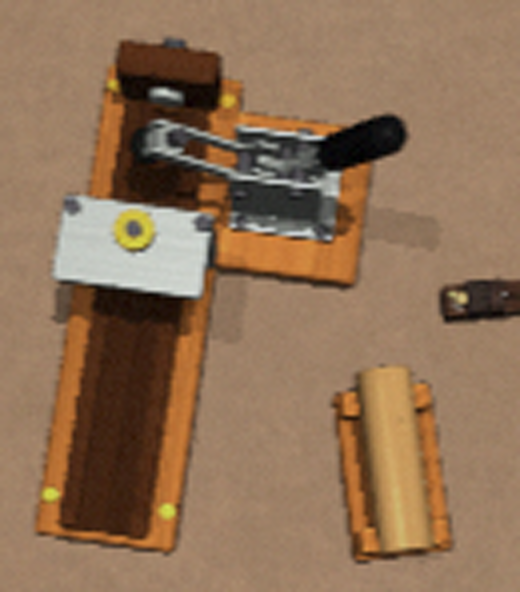

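The crop shows the screw dots at (52,494), (168,510), (113,85) and (229,101), the rear base corners at (38,535) and (172,552), and the plate corners at (55,282), (208,298), (65,197) and (215,210). The bush is at (134,230). The dowel ends are at about (385,370) and (408,549).

```bash
cat > h.py <<'E'
import numpy as np,cv2
from bench import robot
from scipy.optimize import least_squares
from scipy.spatial.transform import Rotation as R
def ray(m,uv,z):
    T=np.array(m["cam_to_world"]); d=T[:3,:3]@[(uv[0]-m["cx"])/m["fx"],(uv[1]-m["cy"])/m["fy"],1]
    return T[:3,3]+d*(z-T[2,3])/d[2]
def fitpose(loc,w):   # loc Nx2 ->world Nx2
    f=lambda p:((np.array([[np.cos(p[2]),-np.sin(p[2])],[np.sin(p[2]),np.cos(p[2])]])@loc.T).T+p[:2]-w).ravel()
    s=least_squares(f,[600,150,0.]);return s.x,s.fun.reshape(-1,2)
E
python3 - <<'E'
from h import *
m=robot.camera_model("top")
c=lambda p:((p[0]+.5)/4-.5+222,(p[1]+.5)/4-.5+142)
pts=[((38,535),-225,36,14),((172,552),-225,-36,14),((55,282),-108,36,94),((208,298),-108,-36,94),((65,197),-66,36,94),((215,210),-66,-36,94),((62,526),-220,13,33),((150,538),-220,-13,33),((372,170),None,0,14)]
w=np.array([ray(m,c(p[0]),p[3])[:2] for p in pts[:8]]);loc=np.array([[p[1],p[2]] for p in pts[:8]],float)
s,r=fitpose(loc,w);print("jig",s,r.round(1).tolist())
Rj=R.from_euler('z',s[2]).as_matrix()[:2,:2]
for q,z in [((52,494),14),((168,510),14),((113,85),14),((229,101),14),((134,230),99),((395,130),140)]:
    print(q,(Rj.T@(ray(m,c(q),z)[:2]-s[:2])).round(1))
e=[ray(m,c(q),40)[:2] for q in [(360,373),(410,371),(382,552),(432,544)]]
a=(e[0]+e[1])/2;b=(e[2]+e[3])/2;print("dowel",np.round(e,1).tolist(),(a+b)/2,np.linalg.norm(a-b),np.arctan2(*(a-b)[::-1]))
# rest base corners z=12
# planks, bin heights
ms=robot.camera_model("scene")
print("bin rim far corner top",ray(m,(358,185),0),"plank edge",ray(m,(287,310),0),ray(m,(287,310),60))
E
```

```text
jig [ 6.47904972e+02  1.96064748e+02 -1.05209058e-01] [[0.3, 0.6], [-0.6, -3.0], [1.1, 0.8], [-0.6, 2.0], [1.4, -0.6], [-1.5, -0.4], [-1.1, -8.7], [0.9, 9.3]]
(52, 494) [-203.9   31.5]
(168, 510) [-204.1  -28. ]
(113, 85) [13.  31.8]
(229, 101) [ 12.1 -30.1]
(134, 230) [-80.2   0.9]
(395, 130) [ -27.3 -114.4]
dowel [[510.7, 94.9], [512.3, 70.0], [422.7, 82.7], [427.2, 58.3]] [468.2472215   76.47476634] 87.36788370906197 0.13688386249014214
bin rim far corner top [624.9329752   -3.21100169   0.        ] plank edge [361.90788071 140.35004952   0.        ] [363.3581443  140.07329516  60.        ]
```

```bash
cat >> h.py <<'E'
JIG=np.array([647.9,196.1]);JYAW=-0.1052
def down(yaw,tilt=0,flip=1):
    # tool z = down tilted forward (toward yaw dir) ; y perpendicular to yaw dir
    f=np.array([np.cos(yaw),np.sin(yaw),0]);z=np.sin(tilt)*f-np.cos(tilt)*np.array([0,0,1.])
    y=flip*np.array([-f[1],f[0],0]);x=np.cross(y,z)
    return R.from_matrix(np.c_[x,y,z]).as_quat()
def J(x,y,z):
    c,s=np.cos(JYAW),np.sin(JYAW);return [JIG[0]+c*x-s*y,JIG[1]+s*x+c*y,z]
E
python3 - <<'E'
from h import *
for fl in(1,-1):
  for p,q in[([468,76.5,170],down(.137,0,fl)),(J(-168,0,100),down(JYAW,0,fl)),(J(-110,0,45),down(JYAW,.7,fl)),(J(-34,-80,160),down(JYAW,0,fl)),(J(-34,-80,160),down(JYAW+np.pi/2,0,fl))]:
    s=robot.solve_ik(p,q);print(fl,None if s is None else np.round(s,2))
q0=robot.read_joints()
fl=min((1,-1),key=lambda f:9 if robot.solve_ik([468,76.5,170],down(.137,0,f)) is None else abs(robot.solve_ik([468,76.5,170],down(.137,0,f))[5]))
print("flip",fl)
robot.move_ptp([468,76.5,170],down(.137,0,fl))
m=robot.camera_model("wrist");im=robot.snapshot("wrist");cv2.imwrite("pics/w1.png",im[:,:,::-1])
import pickle;pickle.dump(m,open("w1.pkl","wb"));print(np.round(m["cam_to_world"],2).tolist(),robot.read_tool_pos(),robot.read_time_s())
E
```

```text
1 [-0.08 -0.11  2.05 -0.    1.2  -1.79]
1 [ 0.2   0.12  1.96 -0.    1.06 -1.26]
1 None
1 [ 0.01  0.24  1.7  -0.    1.2  -1.45]
1 None
-1 [-0.08 -0.11  2.05 -0.    1.2   1.36]
-1 [ 0.2   0.12  1.96 -0.    1.06  1.88]
-1 None
-1 [ 0.01  0.24  1.7  -0.    1.2   1.69]
-1 [ 0.01  0.24  1.7  -0.    1.2   0.12]
flip -1
[[0.14, -0.96, -0.26, 532.4], [-0.99, -0.13, -0.04, 86.06], [-0.0, 0.26, -0.97, 314.2], [0.0, 0.0, 0.0, 1.0]] [468.1060427   77.03329477 170.13895039] 2.3083
```

View pics/w1.png

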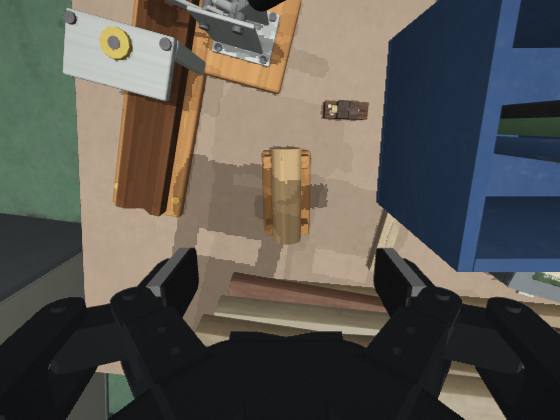

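The wrist view shows the dowel from (286,149) to (287,242), the rear base corners of the jig at (115,205) and (180,216), and the plate corners at (64,73), (168,100) and (178,40). The camera sits on the far side of the gripper.

Run:
```python
from h import *
import pickle
m=pickle.load(open("w1.pkl","rb"))
im=cv2.imread("pics/w1.png")
e=[ray(m,q,40)[:2] for q in [(272,150),(300,150),(273,242),(301,242)]]
a=(e[0]+e[1])/2;b=(e[2]+e[3])/2
print("dowel",(a+b)/2,np.linalg.norm(a-b),np.linalg.norm(e[0]-e[1]),np.arctan2(*(a-b)[::-1]))
pts=[((115,206),-225,36,14),((180,217),-225,-36,14),((64,73),-108,36,94),((168,100),-108,-36,94),((178,40),-66,-36,94),((117,205),-220,22,33)][:5]
w=np.array([ray(m,p[0],p[3])[:2] for p in pts]);loc=np.array([p[1:3] for p in pts],float)
s,r=fitpose(loc,w);print("jig",s,r.round(1).tolist())
for t in(.4,.45,.5,.55,.6,.65):
  for fl in(1,-1):
    for X in(-190,-100):
      s=robot.solve_ik(J(X,0,45),down(JYAW,t,fl));print(t,fl,X,None if s is None else np.round(s,2))
```

```text
dowel [464.8530948   75.98949148] 91.00632309964826 25.798333094519545 0.14874585132568421
jig [ 6.47639987e+02  1.95474358e+02 -1.06128261e-01] [[3.0, 1.0], [-1.8, -1.7], [-1.3, -0.4], [-1.1, 0.1], [1.3, 1.0]]
0.4 1 -190 [ 0.29  0.04  2.23 -0.3   0.53 -0.94]
0.4 1 -100 [ 0.22  0.2   2.04 -0.25  0.53 -1.05]
0.4 -1 -190 [ 0.29  0.04  2.23 -0.3   0.53  2.21]
0.4 -1 -100 [ 0.22  0.2   2.04 -0.25  0.53  2.09]
0.45 1 -190 [ 0.3   0.03  2.25 -0.39  0.48 -0.85]
0.45 1 -100 [ 0.23  0.19  2.07 -0.32  0.48 -0.98]
0.45 -1 -190 [ 0.3   0.03  2.25 -0.39  0.48  2.29]
0.45 -1 -100 [ 0.23  0.19  2.07 -0.32  0.48  2.16]
0.5 1 -190 [ 0.32  0.02  2.27 -0.49  0.43 -0.75]
0.5 1 -100 [ 0.24  0.18  2.09 -0.4   0.42 -0.9 ]
0.5 -1 -190 [ 0.32  0.02  2.27 -0.49  0.43  2.39]
0.5 -1 -100 [ 0.24  0.18  2.09 -0.4   0.42  2.25]
0.55 1 -190 [ 0.33  0.02  2.29 -0.61  0.39 -0.62]
0.55 1 -100 [ 0.25  0.18  2.11 -0.52  0.37 -0.78]
0.55 -1 -190 [ 0.33  0.02  2.29 -0.61  0.39  2.52]
0.55 -1 -100 [ 0.25  0.18  2.11 -0.52  0.37  2.36]
0.6 1 -190 [ 0.34  0.02  2.31 -0.77  0.36 -0.46]
0.6 1 -100 [ 0.25  0.17  2.14 -0.66  0.33 -0.63]
0.6 -1 -190 [ 0.34  0.02  2.31 -0.77  0.36  2.68]
0.6 -1 -100 [ 0.25  0.17  2.14 -0.66  0.33  2.51]
0.65 1 -190 None
0.65 1 -100 [ 0.26  0.17  2.16 -0.86  0.29 -0.44]
0.65 -1 -190 None
0.65 -1 -100 [ 0.26  0.17  2.16 -0.86  0.29  2.7 ]
```

```bash
sed -i 's/^JIG=.*/JIG=np.array([647.8,195.8]);JYAW=-0.1057/' h.py
python3 - <<'E'
from h import *
q=down(.143,0,-1);D=[466.3,76.2]
robot.gripper_to(55)
robot.move_ptp(D+[110],q)
hit=robot.servo_line(D+[33],feed=80,until_force=8);print("hit",hit,robot.read_tool_pos())
robot.gripper_to(15)
print("w",robot.read_grip_width(),robot.read_grip_force(),robot.read_ft_force())
robot.servo_line(D+[120],feed=100)
print("w",robot.read_grip_width(),robot.read_grip_force())
robot.move_ptp(J(-168,0,120),down(JYAW,0,-1))
m=robot.camera_model("wrist");im=robot.snapshot("wrist");cv2.imwrite("pics/w2.png",im[:,:,::-1])
import pickle;pickle.dump(m,open("w2.pkl","wb"))
print(robot.read_tool_pos(),robot.read_time_s())
for t in(.5,.6):
  for X in(-240,-220): s=robot.solve_ik(J(X,0,41),down(JYAW,t,1));print(t,X,None if s is None else np.round(s,2))
E
```

```text
hit False [466.84392091  76.19043735  33.54532907]
w 25.609170271516255 58.82747769355774 [-1.46399339  1.21220496  6.29612889]
w 25.74737885801547 58.986859917640686
[480.2579911  213.02573791 119.20611306] 6.225
0.5 -240 [ 0.37 -0.06  2.36 -0.54  0.45 -0.65]
0.5 -220 [ 0.35 -0.03  2.33 -0.52  0.44 -0.68]
0.6 -240 [ 0.4  -0.06  2.4  -0.83  0.38 -0.35]
0.6 -220 [ 0.38 -0.03  2.36 -0.81  0.37 -0.38]
```

View pics/w2.png

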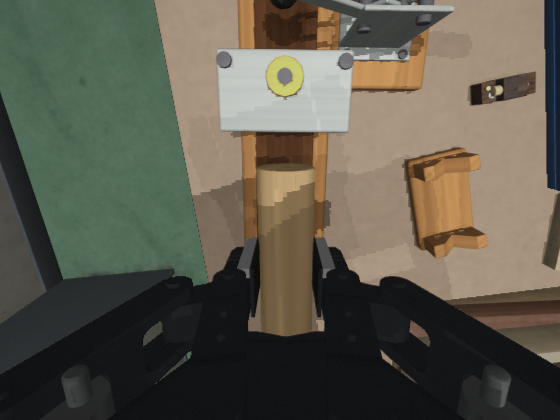

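The dowel is held square at (286,165..335). The plate corners are at (220,131), (350,131), (219,50) and (353,51), and the groove lies in line ahead. I'll refine the jig pose and lay the dowel.

Run:
```python
from h import *
import h,pickle
m=pickle.load(open("w2.pkl","rb"))
pts=[((220,131.5),-108,36,94),((350,131.5),-108,-36,94),((219,50),-66,36,94),((353,51),-66,-36,94)]
w=np.array([ray(m,p[0],p[3])[:2] for p in pts]);loc=np.array([p[1:3] for p in pts],float)
s,r=fitpose(loc,w);print("jig",s,r.round(1).tolist())
d=[ray(m,p,129)[:2] for p in [(258,185),(314,185),(262,325),(312,325)]]
a=(d[0]+d[1])/2;b=(d[2]+d[3])/2
T=robot.read_tool_pos()
print("dowel yaw",np.arctan2(*(a-b)[::-1]),"mid",(a+b)/2)
c,sn=np.cos(s[2]),np.sin(s[2]);g=lambda p:(np.array([[c,sn],[-sn,c]])@(np.array(p)-s[:2])).round(1)
print("in fitted jig: dowel pts",g(a),g(b),"tcp",g(T[:2]))
```

```text
jig [ 6.47633969e+02  1.95669733e+02 -1.10534808e-01] [[-0.3, -0.4], [-0.7, 0.2], [0.6, 1.1], [0.4, -0.9]]
dowel yaw -0.09737297436049591 mid [479.78207112 213.32096042]
in fitted jig: dowel pts [-130.8   -0.5] [-206.7   -1.5] tcp [-168.3   -1.2]
```

```bash
sed -i 's/^JIG=.*/JIG=np.array([647.7,195.8]);JYAW=-0.107/' h.py
python3 - <<'E'
from h import *
import pickle
q=down(JYAW,0,-1)
robot.servo_line(J(-168,0,50),rot=q,feed=100)
h=robot.servo_line(J(-168,0,31.5),feed=25,until_force=5)
print(h,robot.read_tool_pos(),robot.read_ft_force())
robot.gripper_to(50)
robot.servo_line(J(-168,0,120),feed=120)
m=robot.camera_model("wrist");im=robot.snapshot("wrist");cv2.imwrite("pics/w3.png",im[:,:,::-1])
pickle.dump(m,open("w3.pkl","wb"))
print(robot.read_time_s())
E
```

```text
True [480.72904152 214.22528937  35.11264816] [1.05242859 1.9380266  1.54597097]
8.9333
```

View pics/w3.png

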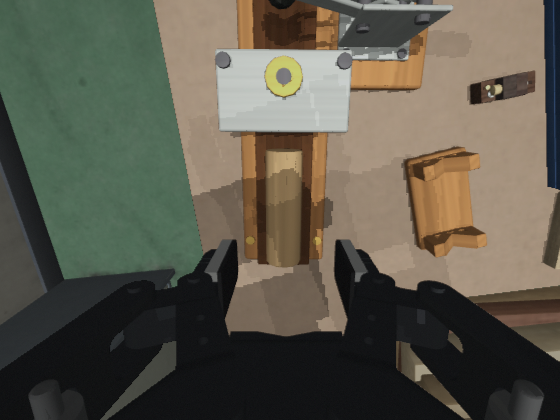

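The dowel lies in the groove behind the bridge, with its ends at (284,150) and (283,265). Next I'll push it with shut, tilted fingers.

Run:
```python
from h import *
q=down(JYAW,.6,1);Z=41.5
def jx():
    p=np.array(robot.read_tool_pos())[:2]-JIG;return (np.array([[np.cos(JYAW),np.sin(JYAW)],[-np.sin(JYAW),np.cos(JYAW)]])@p).round(1)
robot.servo_line(J(-200,0,170),feed=200)
robot.gripper_to(0)
robot.move_ptp(J(-240,0,130),q)
print(robot.servo_line(J(-240,0,Z),feed=100,until_force=8),robot.read_ft_force())
h=robot.servo_line(J(-130,0,Z),feed=45,until_force=6);print(h,jx(),robot.read_ft_force())
if not h:
    h=robot.servo_line(J(-90,0,Z),feed=12,until_force=4);print(h,jx(),robot.read_tool_pos(),robot.read_ft_force())
print(robot.read_time_s())
cv2.imwrite("pics/t2.png",cv2.resize(robot.snapshot("top")[142:290,222:352,::-1],None,fx=4,fy=4,interpolation=cv2.INTER_CUBIC))
```

```text
False [-0.11257431  0.69775079  0.10254542]
False [-130.1    0. ] [-0.97251334 -0.18230269  0.68563068]
True [-96.5  -0.2] [551.72607397 205.88283025  40.80765828] [-0.41415659  0.19524936 -0.00723627]
18.2333
```

View pics/t2.png

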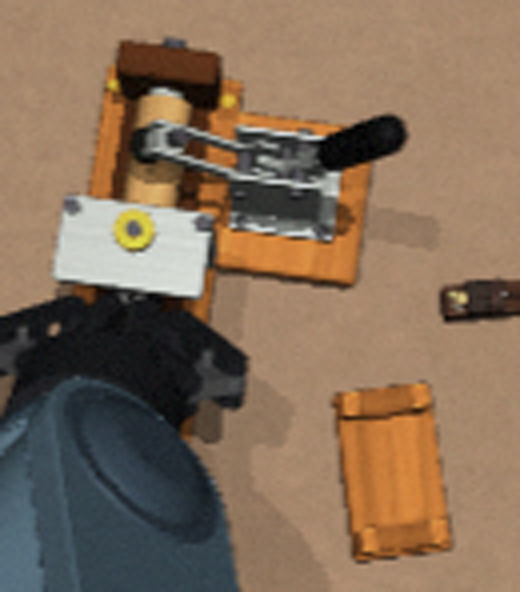

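The dowel's far end is at the stop button, about (165,95). I'll confirm with a second, slower push.

Run:
```python
from h import *
Z=41.5
def jx():
    p=np.array(robot.read_tool_pos())[:2]-JIG;return (np.array([[np.cos(JYAW),np.sin(JYAW)],[-np.sin(JYAW),np.cos(JYAW)]])@p).round(2)
robot.servo_line(J(-101,0,Z),feed=20);robot.pause(.2);print(jx(),robot.read_ft_force())
h=robot.servo_line(J(-90,0,Z),feed=7,until_force=5);print(h,jx(),robot.read_ft_force())
robot.pause(.1);print(jx(),robot.read_ft_force())
robot.servo_line(J(-150,0,Z),feed=60)
robot.servo_line(J(-170,0,230),feed=150)
c=robot.camera_model("scene");im=robot.snapshot("scene")
cv2.imwrite("pics/s3.png",cv2.resize(im[150:290,180:350,::-1],None,fx=4,fy=4,interpolation=cv2.INTER_CUBIC))
# projected hinge / grip / handle end / stop for checking
T=np.linalg.inv(np.array(c["cam_to_world"]))
for n,p in dict(hinge=(-34,-74,84),grip=(-34,-103.6,147.4),end=(-34,-112.9,167.4),stop=(0,0,40),rear=(-90,0,54)).items():
    v=T@np.r_[J(*p),1];print(n,np.round([(c["fx"]*v[0]/v[2]+c["cx"]-180)*4,(c["fy"]*v[1]/v[2]+c["cy"]-150)*4]))
for fl in(1,-1):
  for X,Y,ZZ in((-34,-60,200),(-34,-141,93)):
    for off in(0,np.pi/2):
      s=robot.solve_ik(J(X,Y,ZZ),down(JYAW+off,0,fl));print(fl,off,Y,None if s is None else np.round(s,2))
print(robot.read_time_s())
```

```text
[-1.0095e+02 -1.0000e-02] [ 0.26021372  0.6233798  -0.07366079]
True [-96.52  -0.22] [-0.0523313  -0.97432187  0.41610241]
[-96.78  -0.35] [ 0.17163385  0.32655394 -0.33123487]
hinge [491. 244.]
grip [545. 181.]
end [563. 159.]
stop [431. 199.]
rear [307. 266.]
1 0 -60 [ 0.04  0.21  1.66 -0.    1.27 -1.42]
1 1.5707963267948966 -60 None
1 0 -141 [-0.09  0.29  1.77 -0.    1.08 -1.55]
1 1.5707963267948966 -141 None
-1 0 -60 [ 0.04  0.21  1.66 -0.    1.27  1.72]
-1 1.5707963267948966 -60 [ 0.04  0.21  1.66 -0.    1.27  0.15]
-1 0 -141 [-0.09  0.29  1.77 -0.    1.08  1.59]
-1 1.5707963267948966 -141 [-0.09  0.29  1.77 -0.    1.08  0.02]
22.3083
```

View pics/s3.png

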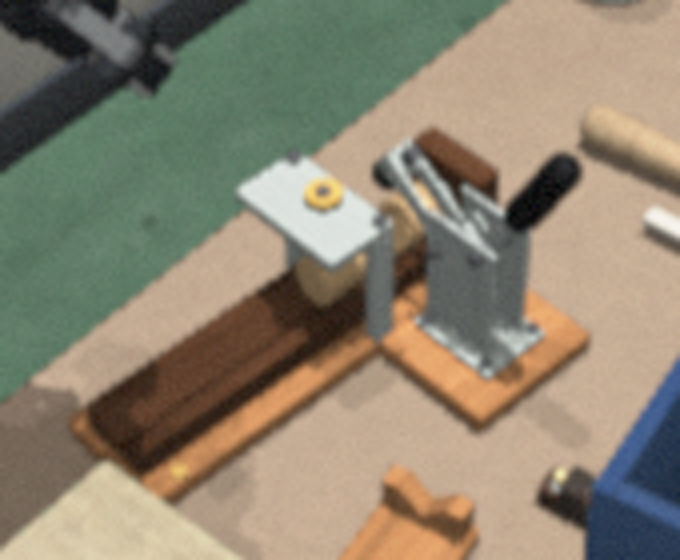

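The second push stopped at the same place (-96.5), so the dowel is home. The view shows the handle grip from (515,220) to (570,165), which matches my prediction, and the clamp arm is low and out of the way. Now I'll swing the handle.

Run:
```python
from h import *
q=down(JYAW+np.pi/2,0,-1)
def tcp(phi,gap=0,rho=75):
    c,s=np.cos(np.radians(phi)),np.sin(np.radians(phi));n=9+gap
    return J(-34,-74-rho*c+n*s+11,84+rho*s+n*c)
a=tcp(65,12)
robot.move_ptp(a[:2]+[250],q)
print(robot.servo_line(a,feed=120,until_force=8))
ok=True
for phi in list(np.arange(65,5,-6))+[5,2.5]:
    h=robot.servo_line(tcp(phi),feed=50,until_force=25)
    f=robot.read_ft_force();print(round(phi,1),h,np.round(f,1))
    if h: break
h=robot.servo_line(tcp(0),feed=15,until_force=10);print(h,robot.read_tool_pos(),robot.read_ft_force())
p=list(robot.read_tool_pos());robot.servo_line(p[:2]+[230],feed=150)
c=robot.camera_model("scene");im=robot.snapshot("scene")
cv2.imwrite("pics/s4.png",cv2.resize(im[150:290,180:350,::-1],None,fx=4,fy=4,interpolation=cv2.INTER_CUBIC))
print(robot.read_time_s())
```

```text
False
65 False [-0.6  0.3  0.5]
59 False [-0.1 -0.9 -0.1]
53 False [-0.1 -0.3  0.8]
47 False [-0.2  0.2  0.6]
41 False [ 0.4 -0.1  0.5]
35 False [ 0.6 -0.   0.3]
29 False [ 0.5 -0.   0.5]
23 False [ 0.2 -0.2  2.3]
17 False [1.2 0.2 2.7]
11 False [ 0.1 -0.8 -0.1]
5 False [ 0.6 -0.7  0.5]
2.5 False [ 0.4 -0.  -0.4]
True [599.62411459  62.52662674  95.12016119] [-1.37213854  0.10593186  5.08397485]
29.2833
```

View pics/s4.png

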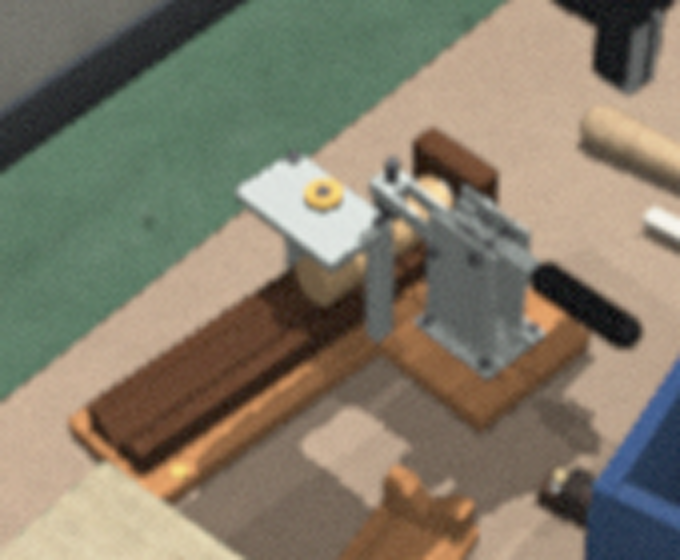

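The handle is now level, with the grip running from (545,270) to (630,335), and it stayed locked after the fingers left. The spindle is on the dowel and the dowel has not moved. The robot is clear, so I'm handing in.

```bash
python3 -c "
from bench import robot
print(robot.sign_off())"
```

```text
the job is handed in; nothing more can be done
None
```

The job is handed in at about 29 s: the dowel is home against the end stop (a second slow push stopped at the same spot), the clamp is past dead centre and locked with its spindle on the dowel, and the arm is clear.

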